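# Open the microphone cabinet by its push catch

## Task

Open the cabinet's smoked sliding door over the bay where the chrome microphone stands: press the button catch beside that door with a fingertip until the door springs ajar, let go of the button, then push the door's pull with a finger until the door is fully open. Do not slam it, keep the other door shut, do not touch the microphone or the Morse key, leave everything else where it stands, and finish with the hand clear.

Things in the scene. Friction and masses are not known exactly. Their poses are not given: they have to be found in the camera images.
- cabinet: Wooden cabinet 260 (x, depth) x 510 (y) x 240 mm high, front to -x. Origin: centre of underside. Top face z=240: end rails y=+-195 to +-255, front rail, rear deck 63 wide with small parts on it. Between them two smoked doors slide along y, one over the other: left over the bay y=0 to 195, right over y=-195 to 0. Bay floors z=12.
- microphone: Chrome desk microphone, 105 x 85 mm base with a round head on a stem, 173 mm high, 0.7 kg, standing in one of the two bays, under the smoked door. Origin: centre of its underside. Positive y in the cabinet's frame means the left bay, negative the right bay.
- left_catch (a joint): Travel of the left push-button catch: 0 = up, 0.008 m = fully down. It needs about 2.5 N to start and 6.5 N fully down, springs back up when let go, and lets go of the left door at about 5 mm of travel.
- right_catch (a joint): The same for the right push-button catch.
- left_catch_top (a point): Centre of the top of the left catch: round chrome button, 25 mm across, standing 16 mm out of the left end rail (z=256 in the cabinet), pressed straight down; 41 mm outside the shut door's pull. Moves with the button; axes as the cabinet's.
- right_catch_top (a point): The same for the right catch, in the right end rail.
- left_door (a joint): Opening of the left door: 0 = shut (latched within 1.5 mm of 0), 0.15 m = fully open at its stop. It slides to the cabinet's -y, above the right door. When its catch is pressed a spring plunger pushes it ajar to about 0.045; from there it slides freely (about 1.2 N friction) and stays where left.
- right_door (a joint): The same for the right door, which slides to the cabinet's +y, below the left door.
- left_pull (a point): Left door's aluminium pull: wedge-shaped rib at the door's outer edge, 120 mm long along the cabinet's x, upright outer face looking to +y, sloping inner side. Point: middle of the outer face, 8 mm under its upper edge (edge z=256 in the cabinet, 16 mm above the rails). Push this face to the cabinet's -y to open. Moves with the door, axes as the cabinet's.
- right_pull (a point): The same on the right door: the outer face looks to the cabinet's -y and is pushed towards +y to open.
- morse_key: Morse paddle key on a heavy 95 x 75 mm base, 42 mm high, standing in the bay that does not hold the microphone. Origin: centre of its underside.
- swr_meter: Bystander: silver standing-wave meter box with two dials, 85 x 155 x 68 mm, on the desk in front of the cabinet, left. Origin under its centre.
- project_box: Bystander: grey aluminium project enclosure, 95 x 125 x 38 mm, on the desk in front, right. Origin under its centre.
- battery_pack: Bystander: red battery pack, 50 x 100 x 28 mm, on the desk in front. Origin under its centre.
- mug: Bystander: white mug, 92 mm high, 80 mm wide, on the desk to the left of the cabinet. Origin under its centre.
- resistor: Bystander: white ceramic power resistor, 16 x 75 x 15 mm, lying on the cabinet's rear deck. Origin under its centre.
- coax_adapter: Bystander: steel coaxial adapter, 22 mm across, 40 mm tall, standing on the cabinet's rear deck. Origin under its centre.

How it is judged:
On the way, in this order (a step that is already met when the one before it is completed fails the run):
1. a finger presses the catch beside the microphone's door down until it lets go (((y of microphone in the frame of cabinet above 0 m and value of joint left_catch above 0.0045 m and contact force between the fingers and left_catch above 0.3 N) or (not (y of microphone in the frame of cabinet above 0 m) and value of joint right_catch above 0.0045 m and contact force between the fingers and right_catch above 0.3 N))), for 0.05 s.
2. the button is let go and the door stands ajar (25 to 90 mm) by its spring, nothing touching it (((y of microphone in the frame of cabinet above 0 m and value of joint left_catch below 0.002 m and value of joint left_door between 0.025 and 0.09 m and contact force between each of the arm, the fingers and left_door below 0.2 N) or (not (y of microphone in the frame of cabinet above 0 m) and value of joint right_catch below 0.002 m and value of joint right_door between 0.025 and 0.09 m and contact force between each of the arm, the fingers and right_door below 0.2 N))), for 0.1 s.
At the end, for the whole second after the job is handed in: The door over the microphone's bay is open to within 12 mm of its stop and at rest, the other door is shut (within 5 mm), both catch buttons are up, the microphone stands upright where it stood (within 10 mm), as does the Morse key, and no bystander has moved more than 15 mm (((y of microphone in the frame of cabinet above 0 m and value of joint left_door above 0.138 m and value of joint right_door below 0.005 m and value of joint each of left_catch, right_catch below 0.002 m and velocity of joint left_door below 0.01 m/s) or (not (y of microphone in the frame of cabinet above 0 m) and value of joint right_door above 0.138 m and value of joint left_door below 0.005 m and value of joint each of right_catch, left_catch below 0.002 m and velocity of joint right_door below 0.01 m/s)) and angle between microphone's own z axis and vertical below 0.1 rad and not (distance of swr_meter from where it was at the start of the episode above 0.015 m) and not (distance of resistor from where it was at the start of the episode above 0.015 m) and not (distance of coax_adapter from where it was at the start of the episode above 0.015 m) and not (distance of project_box from where it was at the start of the episode above 0.015 m) and not (distance of battery_pack from where it was at the start of the episode above 0.015 m) and not (distance of mug from where it was at the start of the episode above 0.015 m) and not (distance of microphone from where it was at the start of the episode above 0.01 m) and not (distance of morse_key from where it was at the start of the episode above 0.01 m)); the robot touches nothing.
It fails at once if the door over the other bay leaves its shut position (more than 5 mm) ((y of microphone in the frame of cabinet above 0 m and value of joint right_door above 0.005 m) or (not (y of microphone in the frame of cabinet above 0 m) and value of joint left_door above 0.005 m)).
It fails at once if a door is slammed (faster than 0.6 m/s) (velocity of joint any of left_door, right_door above 0.6 m/s).
It fails at once if the microphone or the Morse key is touched by the robot, or moved more than 10 mm (contact force between any of the fingers, the arm and microphone above 0.5 N or contact force between any of the fingers, the arm and morse_key above 0.5 N or distance of any of microphone, morse_key from where it was at the start of the episode above 0.01 m).
It fails at once if a bystander is moved more than 15 mm (distance of any of swr_meter, resistor, coax_adapter, project_box, battery_pack, mug from where it was at the start of the episode above 0.015 m).
It also fails if it takes over 42 s, if anything falls off the work surface, if the arm or the gripper's body presses on something with over 40 N, if the wrist force passes 120 N, or if a joint passes its speed limit or range.

## Robot

A 7-joint arm with a two-finger parallel gripper is mounted at the origin on the work surface. World frame = base frame: x ahead of the robot, y to its left, z up, the work surface at z = 0. Lengths are in m, angles in rad, forces in N, time in s.
With the tool pointing down it reaches from about 0.35 to 0.9 m from the base axis. Payload 8.1 kg.
Tool frame: the origin (TCP) lies on the centre line of the jaws, within the pads' length; the fingertips stand 17 mm ahead of it and the grasp point (between the pads) lies 2 mm behind it; z points along the fingers, y is the direction in which the jaws open and shut (so a half turn about z gives the same grasp; the last joint's range is limited). The gripper opens to 92 mm and grips with 3 to 60 N. Pads are 19 mm wide; open, the fingers measure 130 mm over their backs; the gripper's body (75 mm by 190 mm) begins 47 mm behind the grasp point.
Start: joints at [-1.396, 0.434, 0.025, 1.573, -0.012, 1.134, -0.075], TCP at [0.171, 0.601, 0.244] pointing down, gripper open.
Joint ranges: [-2.62, 2.62], [-0.44, 2.09], [-1.27, 1.32], [0.08, 2.57], [-1.32, 4.46], [0.12, 2], [-2.74, 2.74]. Speed limits (rad/s): [2.22, 2.22, 3.01, 3.01, 3.14, 3.14, 3.14].

## Interface

Orientations are given as a rotation vector (axis times angle).
In Python, from cell import arm gives the robot as it stands.
- The arm moves only by the shell command python3 -m creep 'ROWS' [FORCE]. ROWS is JSON, a list that holds one entry, the list of rows, each a list of 7 numbers: the shift along the world's x, y, z in cm, then the turn, a rotation vector about the world's x, y, z in degrees, then the opening, from -1 (shut) to 1 (fully open), so that 0 is half open. In form: [[[tx, ty, tz, ax, ay, az, jaw], ...]]. A call has 1 to 5 rows; each row is the pose to reach, as a shift and turn from the pose commanded when the call began; what a row does not reach only later rows make up. A row lasts 1/10 s, in which the tool goes at most 50 mm and 8.59 degrees, less where a joint would pass 70% of its speed; a pose out of reach is approached as far as the arm can. A call with a gripper value outside its range is refused whole. The fingers move at their own pace and stop on an object; FORCE is the grip in N (left out, the last holds). Time passes only in rows, so rows that repeat a pose let the fingers close. It gives the time, the measured TCP pose, the force and the opening at its end, in the units of the state.
- arm.observe(): the state, without advancing time (a new reading comes with each control period).
- arm.get_image(name): name is "side" or "top"; returns the picture (400x640x3 uint8, red, green, blue); there is no depth.
- arm.camera_model(name): a dict with "vfov" (degrees; the focal length in pixels is half the picture's height over the tangent of half this angle, whatever the lens; pixels are square), "cx", "cy" (the principal point, pixels), "cam_to_world" (4x4, takes a point from camera to world coordinates). Camera axes: x right, y down, z forward; pixel columns grow to the right and rows downward; lengths in m; the calibration is good to about 2 mm. A picture is of the moment at which its call begins. camera_model takes no time and is no camera call.
- arm.sign_off(): hands the job in, once; it reports no verdict.
The state is a dict: "clock": time; "joints": joint angles; "dq": joint speeds; "joint_efforts": joint torques, N m; "position": TCP position; "ee_rot": TCP orientation; "force": force on the tool from outside, world axes, zero at the start; "ft_torque": the same for the moment, N m; "width": opening from 0.0 (shut) to 1.0 (fully open).
Only numpy, scipy, OpenCV 4.12 (cv2) and the standard library are available. Lean on these libraries where they do the work, as an engineer would, in place of code of your own. Each camera call takes 0.05 s, during which the arm holds its last target.

## Working session

There is one attempt and no reset: what is moved stays moved. The work goes in short steps, Python scripts to look and compute and a shell command to move; the robot and the scene stay as the last step left them, time stands still between calls to the robot, and variables do not carry over. Pictures are saved under pics/ and viewed, and the job is handed in when it is done.

```bash
ls; mkdir -p pics; python3 - <<'E'
from cell import arm
import cv2
o=arm.observe()
print({k:o[k] for k in('clock','position','ee_rot','force','width')})
for n in('top','side'):
    im=arm.get_image(n); cv2.imwrite(f'pics/{n}0.png',im[:,:,::-1]); print(n,arm.camera_model(n))
E
```

```text
pics
{'clock': 0.0, 'position': array([0.17130281, 0.60057848, 0.24295806]), 'ee_rot': array([-4.34990105e-01, -3.11124814e+00,  2.42533329e-03]), 'force': array([-0.25664849,  0.46167703,  0.09465128]), 'width': 0.9979994563712282}
top {'vfov': 48.94937698720739, 'cx': 315.9044365569688, 'cy': 198.60896611894262, 'cam_to_world': array([[-0.01804617, -0.99664796,  0.07979463,  0.4155113 ],
       [-0.99944382,  0.01574314, -0.02939751,  0.0968479 ],
       [ 0.02804275, -0.08028077, -0.99637774,  1.28207709],
       [ 0.        ,  0.        ,  0.        ,  1.        ]])}
side {'vfov': 54.15806583401729, 'cx': 322.07161601512007, 'cy': 204.676355295298, 'cam_to_world': array([[ 0.99730352, -0.06878658,  0.02557526,  0.46964331],
       [-0.07334972, -0.94544619,  0.31741348, -0.33496851],
       [ 0.00234624, -0.31843352, -0.94794229,  1.36750699],
       [ 0.        ,  0.        ,  0.        ,  1.        ]])}
```

View pics/top0.png

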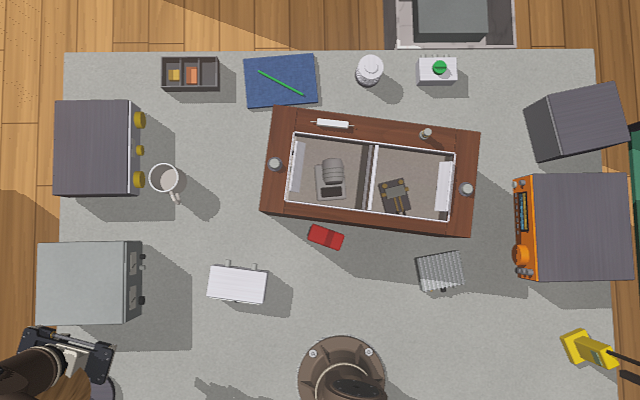

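View pics/side0.png

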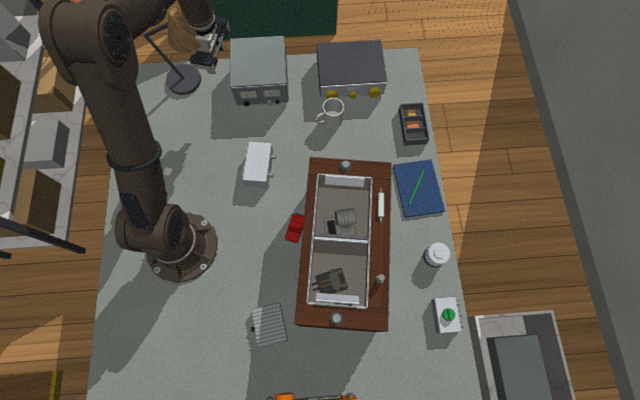

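Both views show the microphone in the left (+y) bay: top about (331,180), side about (345,220). The Morse key is in the right bay. The left button is at about (275,163) top and (345,166) side, and the right one at (467,189) top and (336,318) side. I'll zoom in to measure them.

```bash
python3 - <<'E'
import cv2,numpy as np
t=cv2.imread('pics/top0.png');s=cv2.imread('pics/side0.png')
a=cv2.resize(t[95:245,250:490],None,fx=3.3,fy=3.3,interpolation=cv2.INTER_CUBIC)
cv2.imwrite('pics/tz.png',a)
b=cv2.resize(s[145:340,285:405],None,fx=3,fy=3,interpolation=cv2.INTER_CUBIC)
cv2.imwrite('pics/sz.png',b)
E
```

```text
(no output)
```

View pics/tz.png

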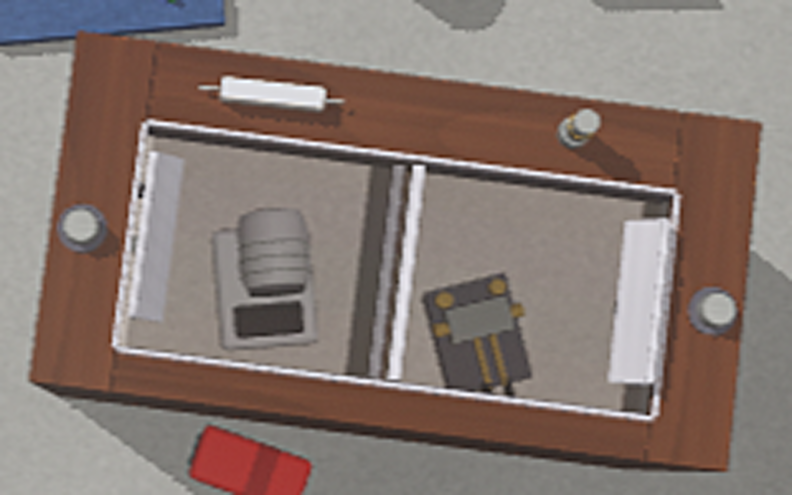

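View pics/sz.png

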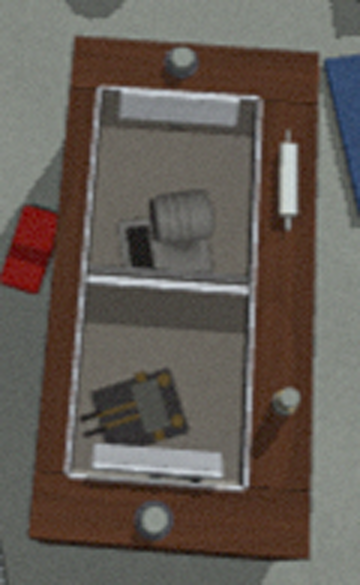

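```bash
cat > h.py <<'E'
import numpy as np
from cell import arm
def ray(n,u,v):
    m=arm.camera_model(n);T=np.array(m['cam_to_world']);f=200/np.tan(np.radians(m['vfov']/2))
    d=T[:3,:3]@np.array([(u-m['cx'])/f,(v-m['cy'])/f,1.]);return T[:3,3],d/np.linalg.norm(d)
def plane(n,u,v,z):
    c,d=ray(n,u,v);return c+d*(z-c[2])/d[2]
def tri(p,q):
    c,d=ray('top',*p);e,g=ray('side',*q)
    s=np.linalg.lstsq(np.c_[d,-g],e-c,rcond=None)[0]
    a=c+s[0]*d;b=e+s[1]*g;return (a+b)/2,np.linalg.norm(a-b)
E
python3 - <<'E'
from h import *
np.set_printoptions(precision=4,suppress=True)
T=lambda x,y:(x/3.3+250-.35,y/3.3+95-.35)
S=lambda x,y:(x/3+285-.33,y/3+145-.33)
P={'lbut':((80,226),(181,61),.256),'rbut':((716,310),(154,519),.256),
'bl':((78,32),(318,53),.24),'br':((761,122),(308,557),.24),'fr':((728,470),(30,538),.24),'fl':((32,382),(77,37),.24),
'lpull_f':((133,318),(121,92),.256),'lpull_b':((153,152),(238,95),.256)}
for k,(a,b,z) in P.items():
    a=T(*a);b=S(*b);print(k,*tri(a,b),plane('top',*a,z),plane('side',*b,z))
E
```

```text
lbut [0.5821 0.164  0.2515] 0.003125879311859521 [0.583  0.1639 0.256 ] [0.5801 0.1616 0.256 ]
rbut [ 0.5146 -0.2904  0.2588] 0.0020093572687399732 [ 0.5159 -0.2913  0.256 ] [ 0.5137 -0.2904  0.256 ]
bl [0.7256 0.1642 0.248 ] 0.001990148666890493 [0.729 0.165 0.24 ] [0.7264 0.1675 0.24  ]
br [ 0.6521 -0.3331  0.2505] 0.003502347095933949 [ 0.6563 -0.3373  0.24  ] [ 0.6521 -0.3334  0.24  ]
fr [ 0.4004 -0.2983  0.2469] 0.001474680682225293 [ 0.401  -0.3008  0.24  ] [ 0.3992 -0.2981  0.24  ]
fl [0.4736 0.1997 0.2491] 0.0020652111114249343 [0.4731 0.2005 0.24  ] [0.4747 0.2043 0.24  ]
lpull_f [0.5153 0.1267 0.2674] 0.0002464923965535274 [0.5165 0.1271 0.256 ] [0.5156 0.1315 0.256 ]
lpull_b [0.6316 0.1109 0.2768] 0.00043135386214369957 [0.6358 0.1112 0.256 ] [0.6349 0.1195 0.256 ]
```

```bash
python3 -m creep '[[[0,0,3,0,0,2,0],[0,0,6,0,0,4,-1],[2,-2,8,0,0,6,-1],[5,-5,9,0,0,7.7,-1],[8,-8,9,0,0,7.7,-1]]]' 10; python3 -m creep '[[[3,-3,0,0,0,0,-1],[6,-6,0,0,0,0,-1],[9,-9,0,0,0,0,-1],[12,-12,0,0,0,0,-1],[15,-15,0,0,0,0,-1]]]'
```

```text
clock: 0.6
position: [0.2521, 0.5208, 0.3351]
ee_rot: [0.221, 3.133, 0.004]
force: [0.2, 0.9, -0.3]
width: 0.613
clock: 1.1
position: [0.4023, 0.3695, 0.3336]
ee_rot: [-0.225, -3.133, 0.0]
force: [0.8, -0.3, 0.7]
width: 0.177
```

```bash
python3 -m creep '[[[3.5,-4,0,0,0,0,-1],[7,-8,0,0,0,0,-1],[10.5,-12,0,0,0,0,-1],[14.5,-16.5,0,0,0,0,-1],[18,-20.6,0,0,0,0,-1]]]'; python3 -m creep '[[[0,0,0,0,0,0,-1],[0,0,0,0,0,0,-1]]]';python3 - <<'E'
from cell import arm
import cv2
for n in('top','side'):
    im=arm.get_image(n)[:,:,::-1]; 
    im=im[60:260,200:500] if n=='top' else im[90:340,200:450]
    cv2.imwrite(f'pics/{n}1.png',cv2.resize(im,None,fx=2.3,fy=2.3,interpolation=cv2.INTER_CUBIC))
E
```

```text
clock: 1.6
position: [0.5669, 0.1813, 0.3335]
ee_rot: [-0.225, -3.133, 0.0]
force: [0.3, 1.9, 1.2]
width: 0.004
clock: 1.8
position: [0.5664, 0.1815, 0.3331]
ee_rot: [-0.23, -3.132, 0.001]
force: [0.0, 0.4, -0.7]
width: 0.01
```

View pics/top1.png

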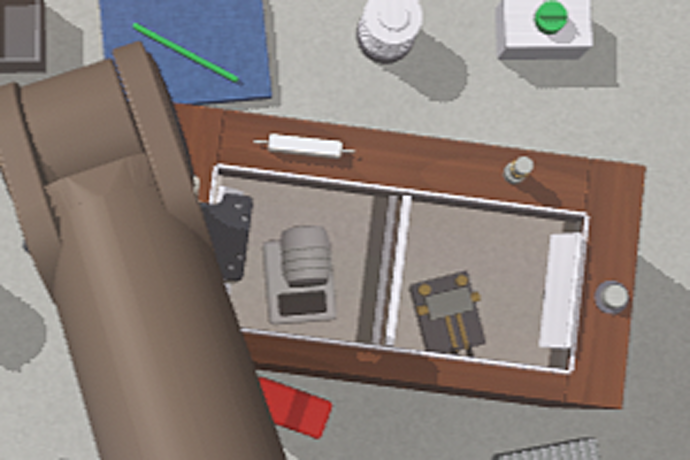

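View pics/side1.png

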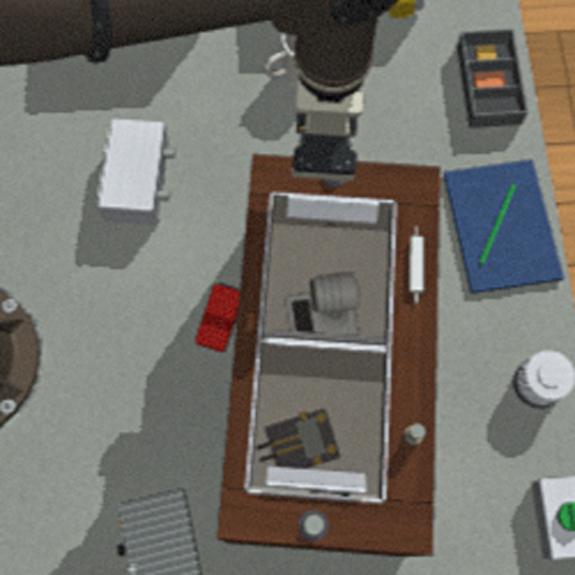

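The hand hides the left button in both views, as expected. The measured TCP is short of the target, so I'll make up the shift and come down to just above the button.

```bash
python3 -m creep '[[[0.8,-0.8,0,0,0,0,-1],[1.6,-1.5,0,0,0,0,-1],[1.6,-1.5,-2,0,0,0,-1],[1.6,-1.5,-4,0,0,0,-1],[1.6,-1.5,-5,0,0,0,-1]]]'; python3 -m creep '[[[0,0,0,0,0,0,-1],[0,0,0,0,0,0,-1]]]'
```

```text
clock: 2.4
position: [0.5818, 0.1674, 0.2821]
ee_rot: [-0.225, -3.132, 0.002]
force: [-0.1, 0.2, 0.3]
width: 0.006
clock: 2.6
position: [0.5824, 0.1679, 0.2844]
ee_rot: [0.225, 3.133, 0.0]
force: [-0.0, 0.0, 0.4]
width: 0.008
```

```bash
python3 -m creep '[[[0,0,-0.5,0,0,0,-1],[0,0,-1,0,0,0,-1],[0,0,-1.2,0,0,0,-1],[0,0,-1.4,0,0,0,-1]]]'; python3 -m creep '[[[0,0,-0.2,0,0,0,-1],[0,0,-0.4,0,0,0,-1]]]'
```

```text
clock: 3.0
position: [0.5824, 0.168, 0.2706]
ee_rot: [0.225, 3.132, 0.001]
force: [-1.1, 0.4, 7.6]
width: 0.002
clock: 3.2
position: [0.5824, 0.1682, 0.2666]
ee_rot: [0.225, 3.132, 0.002]
force: [-0.8, 0.5, 4.5]
width: 0.007
```

```bash
python3 -m creep '[[[0,0,-0.1,0,0,0,-1],[0,0,-0.1,0,0,0,-1],[0,0,-0.1,0,0,0,-1]]]';python3 - <<'E'
from cell import arm
import cv2
for n in('top','side'):
    im=arm.get_image(n)[:,:,::-1]; 
    im=im[60:260,200:500] if n=='top' else im[90:340,200:450]
    cv2.imwrite(f'pics/{n}2.png',cv2.resize(im,None,fx=2.3,fy=2.3,interpolation=cv2.INTER_CUBIC))
E
```

```text
clock: 3.5
position: [0.5824, 0.1681, 0.2656]
ee_rot: [0.225, 3.132, 0.001]
force: [-0.8, 0.3, 5.9]
width: 0.005
```

View pics/top2.png

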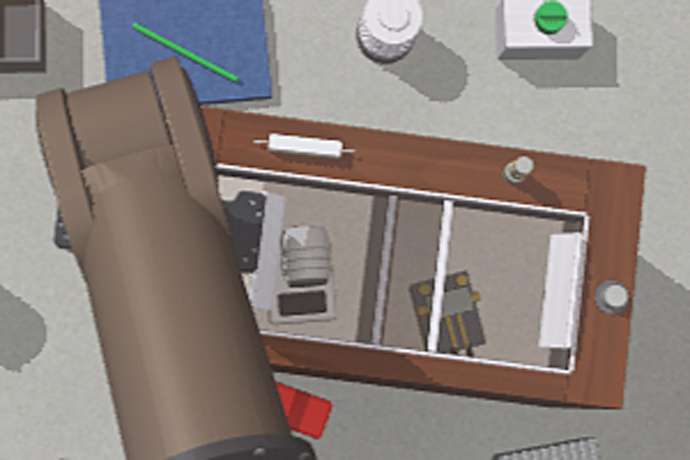

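View pics/side2.png

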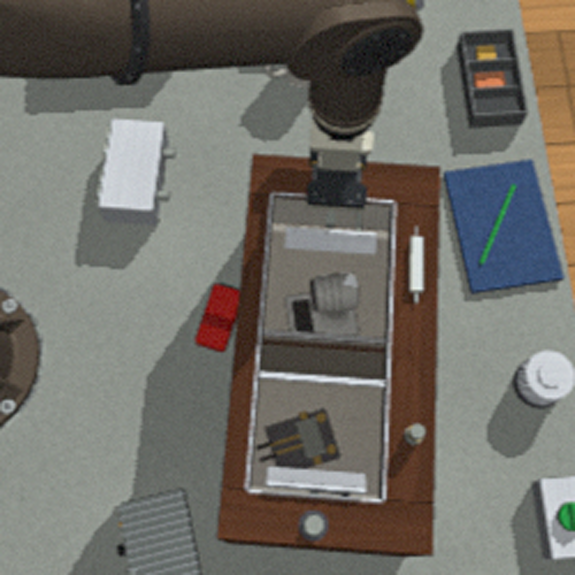

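The door has sprung ajar: in the top zoom its inner edge has moved from x≈400 to 440, and the pull is now near (270,250). Next I release the button straight up.

```bash
python3 -m creep '[[[0,0,1,0,0,0,-1],[0,0,2.5,0,0,0,-1],[0,0,4.5,0,0,0,-1],[0,0,5,0,0,0,-1],[0,0,5,0,0,0,-1]]]';python3 -m creep '[[[0,3,1,0,0,0,-1],[0,6,2,0,0,0,-1],[0,6,2,0,0,0,-1]]]';python3 - <<'E'
from cell import arm
import cv2
for n in('top','side'):
    im=arm.get_image(n)[:,:,::-1]; cv2.imwrite(f'pics/{n}3f.png',im)
    im=im[100:220,250:430] if n=='top' else im[145:285,285:405]
    cv2.imwrite(f'pics/{n}3.png',cv2.resize(im,None,fx=4,fy=4,interpolation=cv2.INTER_CUBIC))
E
```

```text
clock: 4.1
position: [0.5824, 0.1679, 0.3155]
ee_rot: [0.225, 3.132, 0.001]
force: [0.7, 0.2, -0.2]
width: 0.004
clock: 4.4
position: [0.581, 0.2334, 0.3343]
ee_rot: [-0.215, -3.133, -0.004]
force: [-0.1, 0.5, 0.9]
width: 0.003
```

View pics/top3.png

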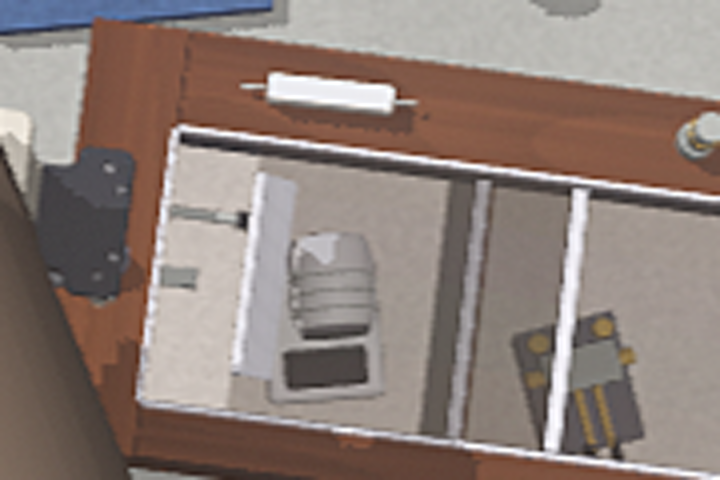

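View pics/side3.png

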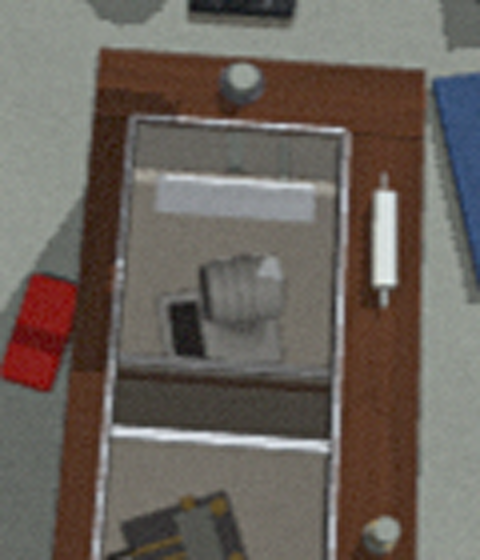

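```bash
python3 - <<'E'
from h import *
np.set_printoptions(precision=4,suppress=True)
T=lambda x,y:(x/4+250-.37,y/4+100-.37)
S=lambda x,y:(x/4+285-.37,y/4+145-.37)
yv=np.array([.1426,.9898]);xv=np.array([.9898,-.1426]);c=np.array([.5647,-.0668])
def show(k,p): print(k,p,'cab',xv@(p[:2]-c),yv@(p[:2]-c))
show('strip left',plane('top',*T(246,272),.248)); show('strip right',plane('top',*T(257,276),.256))
show('side top edge',plane('side',*S(236,182),.256))
show('button side',plane('side',*S(241,80),.256))
show('button side0',np.array([.5801,.1616]))
from cell import arm;print(arm.observe()['position'])
E
```

```text
strip left [0.5723 0.0763 0.248 ] cab -0.01288950795827553 0.14277100307587826
strip right [0.5686 0.0701 0.256 ] cab -0.015635944230082015 0.1360295577160215
side top edge [0.5683 0.0789 0.256 ] cab -0.0171952958595946 0.14475323573530982
button side [0.5799 0.1629 0.256 ] cab -0.017730242139633406 0.22949954252447155
button side0 [0.5801 0.1616] cab -0.01732692000000003 0.22826636
[0.5815 0.2285 0.3336]
```

The pull's outer face lies at y≈0.143 in the cabinet, so the door is about 46 mm open. Side and top views agree, and the button is up again at its starting pixel. Next I go behind the pull, outboard of it, and down.

```bash
python3 -m creep '[[[-0.2,-3,0,0,0,0,-1],[-0.4,-6,0,0,0,0,-1],[-0.6,-9,0,0,0,0,-1],[-0.7,-11,0,0,0,0,-1],[-0.7,-11.5,0,0,0,0,-1]]]';python3 -m creep '[[[0,0,0,0,0,0,-1],[0,0,0,0,0,0,-1]]]'
```

```text
clock: 5.0
position: [0.5747, 0.1083, 0.3344]
ee_rot: [-0.234, -3.132, 0.003]
force: [0.3, -0.1, -0.3]
width: 0.004
clock: 5.2
position: [0.5749, 0.114, 0.3344]
ee_rot: [-0.224, -3.133, -0.001]
force: [-0.2, 0.8, -0.7]
width: 0.005
```

```bash
python3 -m creep '[[[0,0,-2,0,0,0,-1],[0,0,-4,0,0,0,-1],[0,0,-6,0,0,0,-1],[0,0,-7,0,0,0,-1],[0,0,-7.1,0,0,0,-1]]]';python3 -m creep '[[[0,0,0,0,0,0,-1],[0,0,0,0,0,0,-1]]]'; python3 - <<'E'
from cell import arm
import cv2
n='side'
im=arm.get_image(n)[:,:,::-1][125:265,265:425]
cv2.imwrite(f'pics/{n}4.png',cv2.resize(im,None,fx=4,fy=4,interpolation=cv2.INTER_CUBIC))
E
```

```text
clock: 5.7
position: [0.5743, 0.1139, 0.2624]
ee_rot: [-0.223, -3.131, 0.001]
force: [0.5, -0.3, -0.4]
width: 0.002
clock: 5.9
position: [0.5756, 0.1133, 0.2647]
ee_rot: [0.225, 3.132, 0.001]
force: [0.6, 0.2, -0.5]
width: 0.006
```

View pics/side4.png

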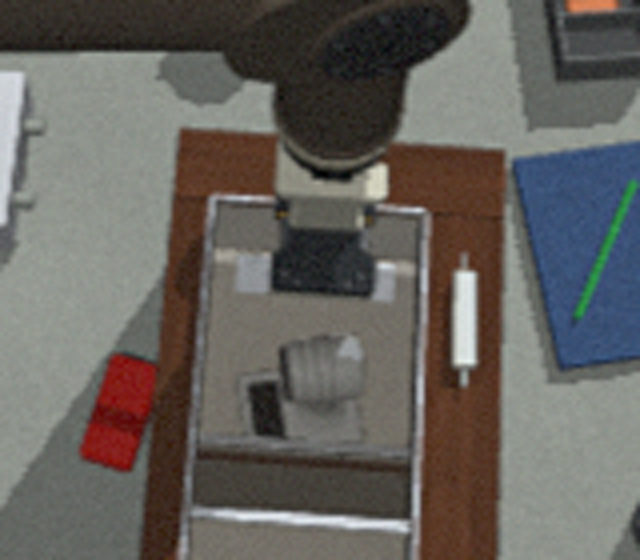

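```bash
python3 -m creep '[[[-0.1,-0.7,-0.2,0,0,0,-1],[-0.2,-1.4,-0.2,0,0,0,-1],[-0.3,-2.1,-0.2,0,0,0,-1],[-0.4,-2.8,-0.2,0,0,0,-1],[-0.5,-3.5,-0.2,0,0,0,-1]]]';python3 -m creep '[[[-0.1,-0.7,0,0,0,0,-1],[-0.2,-1.4,0,0,0,0,-1],[-0.3,-2.1,0,0,0,0,-1],[-0.4,-2.8,0,0,0,0,-1],[-0.5,-3.5,0,0,0,0,-1]]]'
```

```text
clock: 6.45
position: [0.57, 0.0773, 0.2619]
ee_rot: [0.225, 3.133, 0.001]
force: [0.4, 0.9, 1.0]
width: 0.006
clock: 6.95
position: [0.5649, 0.0423, 0.2618]
ee_rot: [-0.225, -3.133, -0.0]
force: [-2.0, 2.5, 1.4]
width: 0.004
```

```bash
python3 -m creep '[[[-0.1,-0.8,0,0,0,0,-1],[-0.2,-1.6,0,0,0,0,-1],[-0.4,-2.4,0,0,0,0,-1],[-0.5,-3.2,0,0,0,0,-1],[-0.6,-3.9,0,0,0,0,-1]]]';python3 -m creep '[[[0,-0.2,0,0,0,0,-1],[-0.1,-0.4,0,0,0,0,-1],[-0.1,-0.6,0,0,0,0,-1]]]'; python3 -m creep '[[[0,-0.1,0,0,0,0,-1],[0,-0.2,0,0,0,0,-1],[0,-0.3,0,0,0,0,-1]]]'
```

```text
clock: 7.45
position: [0.5591, 0.0029, 0.2618]
ee_rot: [0.226, 3.133, -0.0]
force: [-0.5, 1.6, 1.6]
width: 0.008
clock: 7.75
position: [0.5582, -0.0019, 0.2618]
ee_rot: [0.224, 3.133, 0.0]
force: [1.0, 1.0, 1.7]
width: 0.007
clock: 8.05
position: [0.5579, -0.005, 0.2617]
ee_rot: [-0.225, -3.133, -0.0]
force: [-1.2, 1.7, 2.7]
width: 0.005
```

```bash
python3 -m creep '[[[0,-0.1,0,0,0,0,-1],[0,-0.2,0,0,0,0,-1],[0,-0.3,0,0,0,0,-1]]]'; python3 -m creep '[[[0,-0.1,0,0,0,0,-1],[0,-0.2,0,0,0,0,-1]]]'
```

```text
clock: 8.35
position: [0.5578, -0.0081, 0.2616]
ee_rot: [-0.225, -3.133, -0.0]
force: [-1.2, 1.5, 1.8]
width: 0.002
clock: 8.55
position: [0.5579, -0.0099, 0.2616]
ee_rot: [-0.225, -3.133, -0.001]
force: [-2.2, 3.6, 2.3]
width: 0.002
```

```bash
python3 -m creep '[[[0,-0.1,0,0,0,0,-1],[0,-0.2,0,0,0,0,-1]]]'; python3 -m creep '[[[0,-0.1,0,0,0,0,-1],[0,-0.2,0,0,0,0,-1]]]'
```

```text
clock: 8.75
position: [0.5579, -0.0102, 0.2616]
ee_rot: [-0.223, -3.133, -0.004]
force: [-2.7, 9.3, 1.8]
width: 0.005
clock: 8.95
position: [0.5579, -0.0104, 0.2617]
ee_rot: [-0.22, -3.133, -0.007]
force: [-3.0, 13.4, 2.4]
width: 0.004
```

```bash
python3 - <<'E'
from cell import arm
import cv2
for n in('top','side'):
    im=arm.get_image(n)[:,:,::-1]
    im=im[60:260,200:500] if n=='top' else im[125:345,265:425]
    cv2.imwrite(f'pics/{n}5.png',cv2.resize(im,None,fx=2.6,fy=2.6,interpolation=cv2.INTER_CUBIC))
E
```

```text
(no output)
```

View pics/side5.png

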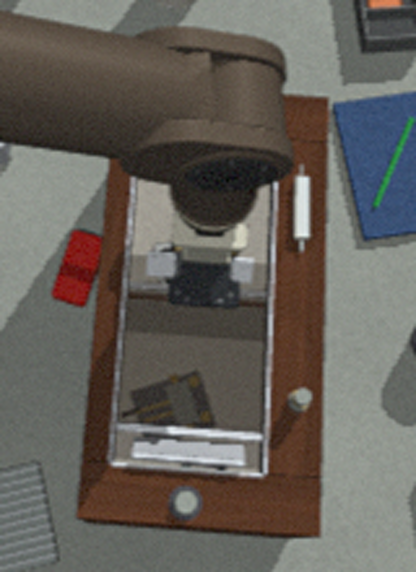

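The force has climbed to 13 N with no further motion, so the door is at its stop. Now I back off, lift and retreat.

```bash
python3 -m creep '[[[0.1,0.7,0,0,0,0,-1],[0.2,1.4,0,0,0,0,-1],[0.3,2.1,0,0,0,0,-1],[0.3,2.1,1,0,0,0,-1],[0.3,2.1,4,0,0,0,-1]]]';python3 -m creep '[[[0,0,3,0,0,0,-1],[0,0,6,0,0,0,-1],[0,3,6,0,0,0,-1],[-2,7,6,0,0,0,-1],[-4,11,6,0,0,0,-1]]]';python3 -m creep '[[[-3,4,0,0,0,0,-1],[-6,8,0,0,0,0,-1],[-9,12,0,0,0,0,-1],[-12,16,0,0,0,0,-1],[-15,20,0,0,0,0,-1]]]';python3 -m creep '[[[-3,3,0,0,0,0,-1],[-6,6,0,0,0,0,-1],[-9,9,0,0,0,0,-1],[-9,9,0,0,0,0,-1],[-9,9,0,0,0,0,-1]]]'; python3 - <<'E'
from cell import arm
import cv2
for n in('top','side'):
    im=arm.get_image(n)[:,:,::-1]
    cv2.imwrite(f'pics/{n}6f.png',im)
    im=im[80:260,230:500] if n=='top' else im[125:345,265:425]
    cv2.imwrite(f'pics/{n}6.png',cv2.resize(im,None,fx=2.7,fy=2.7,interpolation=cv2.INTER_CUBIC))
E
```

```text
clock: 9.55
position: [0.5597, 0.0069, 0.3003]
ee_rot: [-0.224, -3.129, 0.002]
force: [1.0, -0.2, 0.2]
width: 0.007
clock: 10.05
position: [0.521, 0.1172, 0.3626]
ee_rot: [0.229, 3.132, -0.0]
force: [-0.5, 0.5, -0.5]
width: 0.006
clock: 10.55
position: [0.37, 0.3178, 0.3628]
ee_rot: [0.227, 3.132, 0.001]
force: [-0.0, 0.4, 0.8]
width: 0.009
clock: 11.05
position: [0.2808, 0.4072, 0.3622]
ee_rot: [0.222, 3.133, 0.0]
force: [0.6, -0.8, 0.3]
width: 0.008
```

View pics/top6.png

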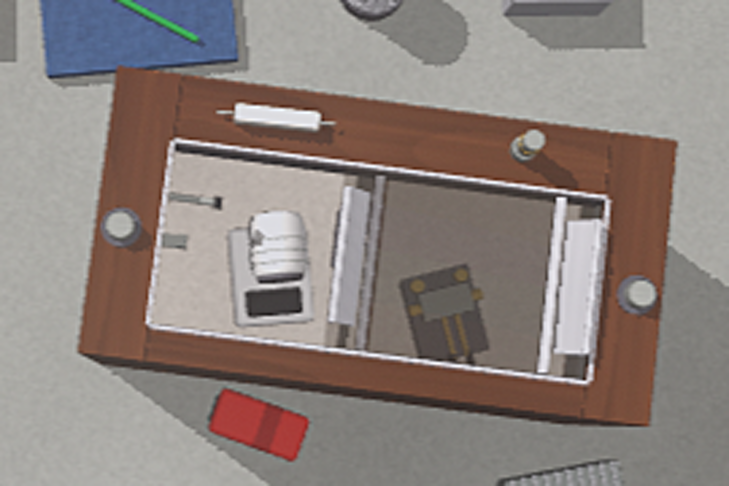

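View pics/side6.png

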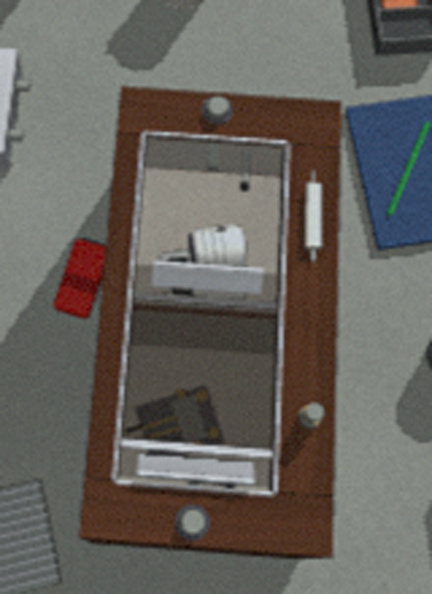

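View pics/top6f.png

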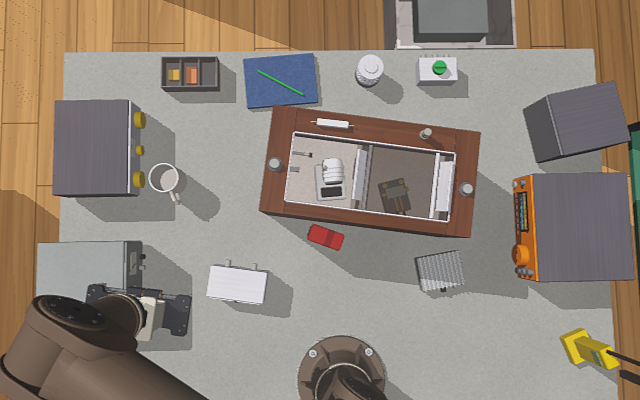

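```bash
python3 - <<'E'
from h import *
T=lambda x,y:(x/2.7+230-.3,y/2.7+80-.3)
S=lambda x,y:(x/2.7+265-.3,y/2.7+125-.3)
yv=np.array([.1426,.9898]);c=np.array([.5647,-.0668])
for n,p in (('top',T(346,260)),('side',S(210,265))):
    q=plane(n,*p,.256)[:2]; print(n,'pull y cab',yv@(q-c),'opening',.189-yv@(q-c))
o=arm.observe();print(o['clock'],abs(o['dq']).max(),o['force'])
import cv2
a=cv2.imread('pics/top0.png').astype(int);b=cv2.imread('pics/top6f.png').astype(int)
d=(abs(a-b).max(2)>60).astype(np.uint8)
for s in cv2.connectedComponentsWithStats(d)[2][1:]:
    if s[4]>25: print(s)
E
```

```text
top pull y cab 0.03090957480990912 opening 0.15809042519009087
side pull y cab 0.04146702750209234 opening 0.14753297249790764
11.15 0.011694931482784516 [ 0.40970293 -0.45773275  0.67130058]
[367 145  12  65 258]
[352 149   8  50 123]
[356 150  11  51 289]
[429 153  11  65 274]
[323 158  16  24 331]
[  17  283  191  117 7762]
[137 288  36  18 225]
[162 296  30  40 598]
[141 306   6  22  75]
[ 56 344  33   9  48]
[ 46 346  31  31 314]
[  5 351  45  34 908]
[ 39 350  19  43 210]
[ 84 361  26  24 319]
[  0 370  39  30 525]
[108 377   7  23  53]
[342 385  14  12  43]
```

The door reads about 150 mm open from both views, and the right door and both buttons look unchanged. The only differences in the picture are the door, the now-uncovered microphone and the arm.

```bash
python3 -c "
from cell import arm
print(arm.sign_off())"
```

```text
the job is handed in; nothing more can be done
None
```

The microphone stood in the left bay, and its smoked door is now open against its stop. The job was handed in at about 11 s, and the sign-off gives no verdict.

**What I did:** With the jaws shut, I pressed the left catch until the door sprang ajar; the force on the tool was about 6 N. I then let the button go and saw the door standing about 46 mm open with nothing touching it. Next I pushed the pull at under 0.1 m/s until the motion stopped and the force rose to 13 N. Then I backed off, lifted and moved the hand away.

**Last checks:**
- **Door opening:** the side view gave 148 mm and the top view 158 mm. The top reading is past the 150 mm stop, so I put that 10 mm difference down to measuring from the picture. The stall against the stop agrees with fully open.
- **Everything else:** the right door looked shut and both buttons looked up. Comparing the top pictures from before and after showed changes only at the left door, the uncovered microphone and the arm. Part of the front left of the desk was behind the arm in that view.
- **Hand:** it was clear of the scene, with no force on it beyond sensor noise.

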